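# Put the basket back in the ultrasonic bath

## Task

Get the ultrasonic cleaner ready for the next batch: lift the loose steel cover off its two pins and lay it down flat, handle up, on the rubber draining mat, then lift the wire basket up over the tips of its drip stand's prongs, draw it off forwards, and lower it gently into the tank until its rim rests all round on the cleaner's steel deck. Leave the bottles and plaster casts standing about where they are.

Things in the scene. Friction and masses are not known exactly. Their poses are not given: they have to be found in the camera images.
- cleaner: bench ultrasonic cleaner, fixed: white box 156 mm (its x) by 210 mm (its y), steel deck 115 mm above the worktop. Origin on the worktop under its centre, z up; dial and display face its -x. In the deck's centre the open mouth (86 mm x, 120 mm y) of a tank 80 mm deep, at first under the cover. Two steel pins, 6 mm thick, stand 10 mm out of the deck at y = -82 and +82 mm.
- tank_mouth (a point): centre of the tank mouth, at deck height (115 mm above the worktop); axes as the cleaner's
- cover: loose flat steel plate, 120 mm (its x) by 190 mm (its y), 4 mm thick, 0.25 kg, on the cleaner's deck with its two 10 mm holes over the pins. Origin at the centre of its underside, z up. On top a bow handle of 10 mm round bar, straight along the cover's y for 90 mm, its axis 36 mm above the underside; round its middle a black flat-sided grip, 12 mm thick (x), 14 mm high, 66 mm long.
- cover_grip (a point): centre of the grip on the cover's handle bar; axes as the cover's
- basket: steel wire basket, 0.2 kg, 72 (its x) by 106 mm (its y) under its rim, 8 mm less at the foot; rim flange 108 by 142 mm, 3 mm thick, its underside 50 mm above the basket's. Origin: centre of the underside, z up. On the rim a rigid bail: 10 mm round bar, 108 mm long, along y, axis 118 mm above the underside, in its middle a black flat-sided grip 12 thick (x), 14 high, 56 long. Hangs on both prongs.
- basket_grip (a point): centre of the grip on the basket's bail bar; axes as the basket's
- drip_stand: fixed tray, 156 mm (its x) by 160 mm (y), with two 7 mm rods at its back (x = +77, y = -40 and +40 mm) bent forward (to -x) into prongs with upturned tips (x = -24 mm, 170 mm up). Origin on the worktop below the hanging bail bar (along y, axis 157 mm up). Grip the bar between the prongs; they reach in over the basket's rim, so raise it 20 to 45 mm, draw it 85 mm or more to -x, then lift away.
- drain_mat: dark ribbed rubber mat, fixed, 160 mm (its x) by 220 mm (its y), 5 mm thick. Origin on the worktop under its centre.
- pot_b: bystander: small jar with red cap, 41 mm wide, 44 mm high, origin at the centre of its underside
- dropper_a: bystander: small brown bottle with black cap, 40 mm wide, 62 mm high, origin at the centre of its underside
- ink_bottle: bystander: dark bottle with blue cap, 54 mm wide, 96 mm high, origin at the centre of its underside
- cast_0: bystander: plaster dental cast, 66 x 68 x 29 mm, behind the work, origin at the centre of its underside
- cast_2: bystander: plaster dental cast, 61 x 65 x 29 mm, near the front edge of the worktop, origin at the centre of its underside

How it is judged:
By the outcome, as a careful person would: the job done as asked, in the order asked, and still so for the second after the job is handed in, with the robot touching nothing.
It also fails if it takes over 72 s, if anything falls off the work surface, if the arm or the gripper's body presses on something with over 40 N, if the wrist force passes 120 N, or if a joint passes its speed limit or range.

## Robot

A 6-joint arm with a two-finger parallel gripper is mounted at the origin on a cart in front of the work surface, level with it; the furniture and walls round the work are solid. World frame = base frame: x ahead of the robot, y to its left, z up, the work surface at z = 0. Lengths are in mm, angles in rad, forces in N, time in s.
With the tool pointing down it reaches from about 350 to 775 mm from the base axis. Payload 7.3 kg.
Tool frame: the origin (TCP) lies on the mounting face of the last link; the fingertips stand 178 mm ahead of it and the grasp point (between the pads) lies 159 mm ahead of it; z points along the fingers, y is the line along which they close (so a half turn about z gives the same grasp; the last joint's range is limited). The gripper opens to 92 mm and grips with 3 to 60 N. Pads are 19 mm wide; open, the fingers measure 130 mm over their backs; the gripper's body (75 mm by 190 mm) begins 47 mm behind the grasp point.
Start: joints at [-1.345, 0.342, 1.524, -0, 1.275, -0.146], TCP at [190.748, -489.125, 404.741] pointing down, gripper open.
Joint ranges: [-2.53, 2.53], [-0.77, 2.02], [0.04, 2.7], [-1, 4.14], [0.28, 2.66], [-3.11, 3.11]. Speed limits (rad/s): [2.57, 2.57, 3.14, 3.14, 3.14, 3.14].

## Interface

Orientations are given as [roll, pitch, yaw] about the fixed x, y, z axes, in that order (R = Rz(yaw) Ry(pitch) Rx(roll)).
In Python, from plant import bot, imaging, telemetry, close_job gives the robot as it stands (bot), with the cameras (imaging), the readings (telemetry) and the job as plain functions.
- The arm moves only by the shell command python3 shift.py 'ROWS'. ROWS is a JSON list of rows, 1 to 5 of them, each of 5 numbers: the finger opening in mm, then dx, dy, dz in mm, then a turn about the tool's z in rad; each row is the pose to reach, as a shift and turn from the pose commanded when the command began, along the tool's axes at that moment; what a row does not reach only later rows make up. A row lasts 1/8 s, in which the tool goes at most 62.5 mm and 0.188 rad, less where a joint would pass 70% of its speed; a pose out of reach is approached as far as the arm can. The fingers move at their own pace and stop on an object; the grip force is fixed at half the most. Time passes only in rows, so rows that do not move let the fingers close. It prints the time, the measured TCP pose, the force, the opening and the grip force at its end.
- telemetry.get_obs(): the state, without advancing time (a new reading comes with each control period).
- imaging.capture(name): name is "scene" or "top"; returns a dict with "color" (400x640x3 uint8, red, green, blue), "K" (3x3 intrinsics, pixels), "k1" (the pictures are not rectified: a ray, as slopes to the right and down, at radius r is drawn at 1 + k1 r^2 times it, then the intrinsics apply), "R" (3x3) and "t" (3): a world point X has camera coordinates R X + t. Camera axes: x right, y down, z forward; pixel columns grow to the right and rows downward; lengths in mm; the calibration is good to about 2 mm. A picture is of the moment at which its call begins. There is no depth.
- close_job(): hands the job in; it is judged then, once.
The state is a dict: "time": time; "joint_positions": joint angles; "dq": joint speeds; "tau": joint torques, N m; "tool_pos": TCP position; "tcp_rot": TCP orientation; "contact_force": force on the tool from outside, world axes, zero at the start; "moment": the same for the moment, N m; "grip_width": finger opening in mm; "finger_force": force on a finger pad.
Only numpy, scipy, OpenCV 4.12 (cv2) and the standard library are available. Lean on these libraries where they do the work, as an engineer would, in place of code of your own. Each camera call takes 0.05 s, during which the arm holds its last target. There are 200 camera calls.

## Working session

There is one attempt and no reset: what is moved stays moved. The work goes in short steps, Python scripts to look and compute and a shell command to move; the robot and the scene stay as the last step left them, time stands still between calls to the robot, and variables do not carry over. Pictures are saved under pics/ and viewed, at most 11 in all, crops included, and the job is handed in when it is done.

```bash
ls; mkdir -p pics
python3 - <<'E'
from plant import bot, imaging, telemetry, close_job
import cv2
for n in ["scene","top"]:
    c=imaging.capture(n); cv2.imwrite(f"pics/{n}0.png",c["color"][:,:,::-1])
    print(n,c["K"],c["k1"],c["R"],c["t"],-c["R"].T@c["t"])
o=telemetry.get_obs(); print({k:o[k] for k in("time","tool_pos","tcp_rot","contact_force","grip_width")})
E
```

```text
pics
plant.py
shift.py
scene [[516.59422523   0.         322.83287109]
 [  0.         516.59422523 197.38936174]
 [  0.           0.           1.        ]] 0.0017574411103908826 [[ 0.79504948 -0.60611991  0.02269325]
 [-0.33907629 -0.47516662 -0.81193839]
 [ 0.5029151   0.63783645 -0.58330186]] [-424.4402      282.60913374 1304.03398214] [-222.54136052 -954.73563693  999.73858526]
top [[430.14383223   0.         320.63774488]
 [  0.         430.14383223 191.06585268]
 [  0.           0.           1.        ]] 0.004220960444228689 [[ 1.39450366e-02 -9.99900600e-01  2.08001355e-03]
 [-9.94196969e-01 -1.40873440e-02 -1.06648647e-01]
 [ 1.06667348e-01 -5.80723888e-04 -9.94294594e-01]] [ -18.59944325  529.81050364 1217.82776823] [ 397.09290835  -10.42674996 1267.42182684]
{'time': 0.1, 'tool_pos': array([ 190.72477417, -489.01043507,  404.12566703]), 'tcp_rot': array([-3.14026150e+00, -1.96214202e-04,  3.71782616e-01]), 'contact_force': array([ 0.36860758,  0.20614935, -0.07619167]), 'grip_width': 91.9693916990088}
```

View pics/scene0.png

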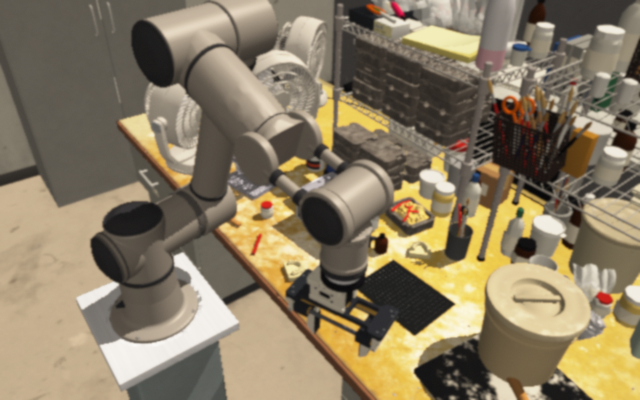

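View pics/top0.png

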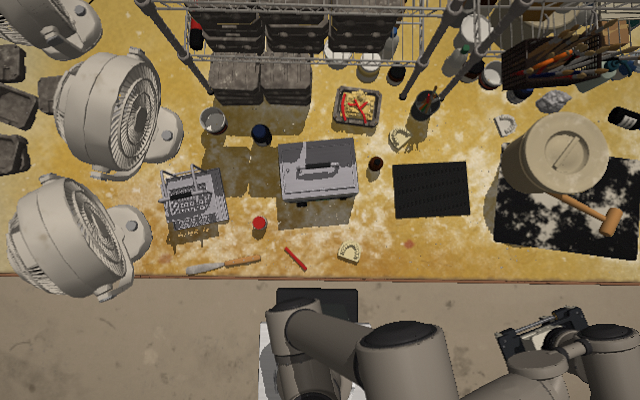

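The top view shows the cleaner and cover near (317,172), the mat near (431,190), the drip stand and basket near (194,200), and the bystanders beside them. I'll enlarge these areas to measure them.

Run:
```python
import cv2
a=cv2.imread("pics/top0.png")
b=a[120:220,265:395]; cv2.imwrite("pics/c1.png",cv2.resize(b,None,fx=6,fy=6,interpolation=cv2.INTER_CUBIC))
b=a[145:245,140:270]; cv2.imwrite("pics/c2.png",cv2.resize(b,None,fx=6,fy=6,interpolation=cv2.INTER_CUBIC))
```

```text
(no output)
```

View pics/c1.png

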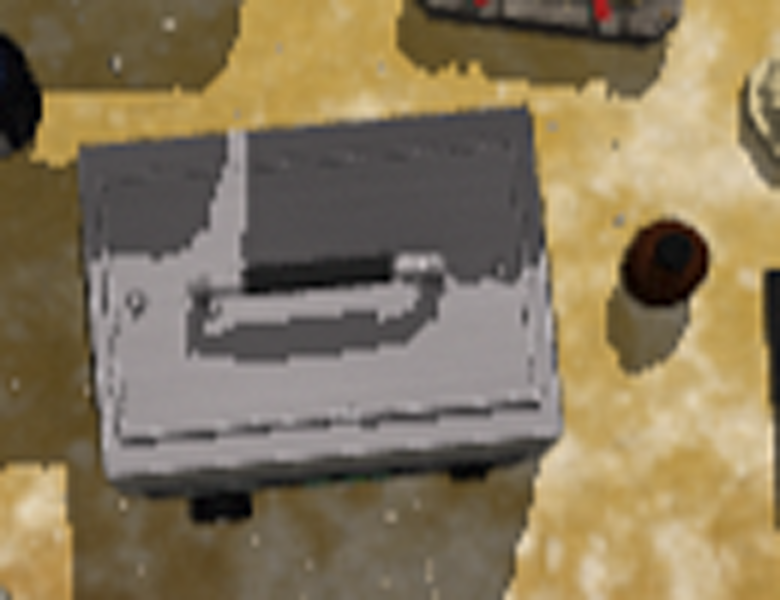

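View pics/c2.png

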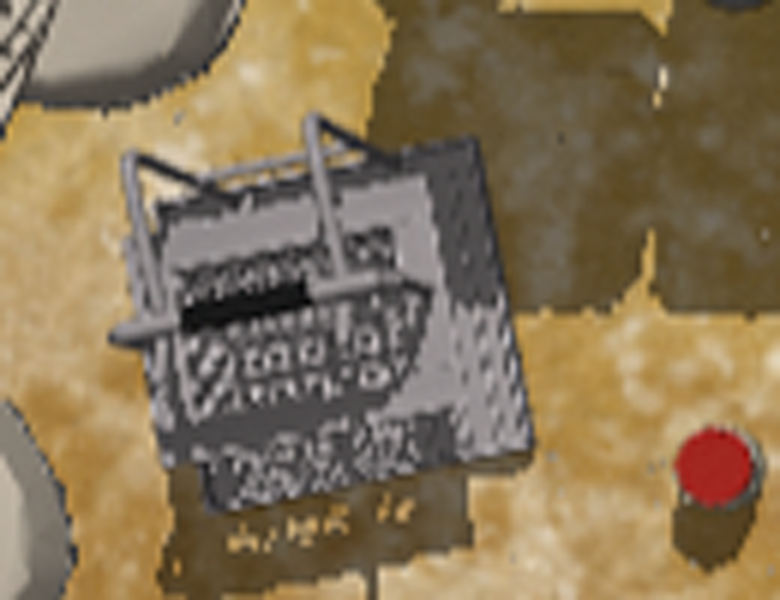

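```bash
cat > h.py <<'E'
import numpy as np,cv2
from plant import bot, imaging, telemetry, close_job
def cam(n):
    return imaging.capture(n)
def back(c,uv,z):
    uv=np.asarray(uv,float).reshape(-1,1,2)
    d=cv2.undistortPoints(uv,c["K"],np.array([c["k1"],0,0,0.]))[:,0]
    r=np.c_[d,np.ones(len(d))]@c["R"]; o=-c["R"].T@c["t"]
    return o+r*((z-o[2])/r[:,2])[:,None]
def proj(c,X):
    return cv2.projectPoints(np.asarray(X,float).reshape(-1,1,3),cv2.Rodrigues(c["R"])[0],c["t"],c["K"],np.array([c["k1"],0,0,0.]))[0][:,0]
def crop(p,o,s=6): return (np.asarray(p,float)+.5)/s-.5+np.asarray(o)
E
python3 - <<'E'
from h import *
np.set_printoptions(precision=1,suppress=True)
c=cam("top"); o1=(265,120);o2=(140,145)
def show(n,p,o,z):
    P=back(c,crop(p,o),z); print(n,P[:,:2].tolist() if 0 else P[:,:2].round(1).tolist(), "mean",P.mean(0)[:2], "len",np.round([np.hypot(*(P[i]-P[i-1])[:2]) for i in range(len(P))],1),"dir01",np.arctan2(*(P[0]-P[1])[[1,0]])-np.pi/2)
show("deck",[(80,147),(530,107),(560,435),(107,478)],o1,115)
show("cgrip",[(243,272),(392,263)],o1,155)
show("pin",[(137,303)],o1,125)
show("bgrip",[(182,318),(312,293)],o2,161)
show("bbar",[(112,333),(400,282)],o2,160)
show("tray back",[(478,138),(532,465)],o2,10)
show("prong corners",[(130,158),(312,118)],o2,157)
g=c["color"][150:230,385:480].max(2)
m=(g<60).astype(np.uint8); n,l,s,_=cv2.connectedComponentsWithStats(m); k=1+s[1:,4].argmax()
q=cv2.boxPoints(cv2.minAreaRect(np.argwhere(l==k)[:,::-1].astype(np.float32)))+[385,150]
P=back(c,q,5);print("mat",q.round(1).tolist(),P[:,:2],P.mean(0),np.hypot(*(P-np.roll(P,1,0))[:,:2].T))
for n,p,z in[("drop",(crop((667,250),o1)),62),("pot",crop((716,468),o2),44),("ink",(261,132),96),("cast2",(348,252),25),("cast0",(400,139),25)]: print(n,back(c,p,z)[0])
E
```

```text
deck [[647.9, 107.1], [669.3, -97.2], [519.4, -111.6], [497.1, 91.3]] mean [583.4  -2.6] len [151.5 205.5 150.6 204.1] dir01 0.10471678267118523
cgrip [[584.7, 30.6], [589.6, -34.4]] mean [587.1  -1.9] len [65.1 65.1] dir01 0.07538862695023174Traceback (most recent call last):
  File "<stdin>", line 8, in <module>
  File "<stdin>", line 5, in show
IndexError: index 1 is out of bounds for axis 0 with size 1
```

Run:
```python
from h import *
np.set_printoptions(precision=1,suppress=True)
c=cam("top"); o1=(265,120);o2=(140,145)
def show(n,p,o,z):
    P=back(c,crop(p,o),z); d=P[0]-P[-1]; print(n,P[:,:2].round(1).tolist(),"mean",P.mean(0)[:2],"len",np.hypot(*d[:2]),"yaw %.3f"%(np.arctan2(d[1],d[0])-np.pi/2))
show("pin",[(137,303)],o1,125)
show("bgrip",[(182,318),(312,293)],o2,161)
show("bbar",[(112,333),(400,282)],o2,160)
show("tray right edge",[(478,138),(532,465)],o2,10)
show("prong corners",[(130,158),(312,118)],o2,157)
g=c["color"][150:230,385:480].max(2)
m=(g<60).astype(np.uint8); n,l,s,_=cv2.connectedComponentsWithStats(m); k=1+s[1:,4].argmax()
q=cv2.boxPoints(cv2.minAreaRect(np.argwhere(l==k)[:,::-1].astype(np.float32)))+[385,150]
P=back(c,q,5);print("mat",q.round(1).tolist(),P[:,:2],P.mean(0),np.hypot(*(P-np.roll(P,1,0))[:,:2].T))
for n,p,z in[("drop",(crop((667,250),o1)),62),("pot",crop((716,468),o2),44),("ink",(261,132),96),("cast2",(348,252),25),("cast0",(400,139),25)]: print(n,back(c,p,z)[0])
```

```text
pin [[575.0, 78.9]] mean [575.   78.9] len 0.0 yaw -1.571
bgrip [[493.4, 377.4], [505.0, 322.1]] mean [499.2 349.8] len 56.50835648491659 yaw 0.207
bbar [[486.6, 407.5], [510.4, 284.8]] mean [498.5 346.1] len 125.01796267021527 yaw 0.191
tray right edge [[597.5, 289.4], [437.2, 256.9]] mean [517.4 273.2] len 163.55989648082823 yaw -1.371
prong corners [[563.1, 405.0], [581.9, 326.8]] mean [572.5 365.9] len 80.32650532795603 yaw 0.235
mat [[392.4, 164.8], [466.6, 160.9], [469.4, 214.0], [395.2, 217.9]] [[ 614.  -223.2]
 [ 628.9 -444.1]
 [ 471.1 -448.8]
 [ 456.5 -230.8]] [ 542.6 -336.7    5. ] [157.6 221.4 157.9 218.5]
drop [ 613.8 -166.5   62. ]
pot [435.9 162.7  44. ]
ink [685.5 156.9  96. ]
cast2 [356.1 -91.9  25. ]
cast0 [ 687.8 -242.6   25. ]
```

```bash
cat > go.py <<'E'
# go.py x y zTCP yaw: how far to go in tool axes
import sys; from h import *
from scipy.spatial.transform import Rotation as Ro
o=telemetry.get_obs(); t=[float(v) for v in sys.argv[1:5]]
R=Ro.from_euler("xyz",o["tcp_rot"]).as_matrix()
w=(t[3]-o["tcp_rot"][2]+np.pi/2)%np.pi-np.pi/2
print("t",round(o["time"],2),"pos",o["tool_pos"].round(1),"rpy",o["tcp_rot"].round(3),"d",(R.T@(np.array(t[:3])-o["tool_pos"])).round(1),"turn",round(-w,3),"grip",round(o["grip_width"],1))
E
python3 shift.py '[[92,270,-155,0,-0.9],[92,270,-155,0,-0.9],[92,270,-155,0,-0.9],[92,270,-155,0,-0.9],[92,270,-155,0,-0.9]]'
python3 go.py 583.7 -2.6 404.7 1.676
```

```text
time: 0.82
tool_pos: [386.9, -244.9, 404.8]
tcp_rot: [3.141, 0.0, 1.277]
contact_force: [0.1, -1.0, 0.0]
grip_width: 91.9
finger_force: 0.0
t 0.82 pos [ 386.9 -244.9  404.8] rpy [3.141 0.    1.277] d [2.889e+02 1.182e+02 1.000e-01] turn -0.399 grip 91.9
```

```bash
python3 shift.py '[[60,289,118,0,-0.4],[60,289,118,0,-0.4],[60,289,118,0,-0.4],[60,289,118,0,-0.4],[60,289,118,0,-0.4]]'
python3 shift.py '[[60,0,0,0,0],[60,0,0,0,0]]'
python3 go.py 583.7 -2.6 310 1.676
python3 - <<'E'
from h import *
c=cam("scene");cv2.imwrite("pics/s1.png",c["color"][100:350,200:560,::-1].repeat(2,0).repeat(2,1))
E
```

```text
time: 1.45
tool_pos: [584.9, -3.4, 404.6]
tcp_rot: [3.142, 0.0, 1.672]
contact_force: [0.3, -1.6, -1.0]
grip_width: 60.0
finger_force: 0.0
time: 1.7
tool_pos: [583.7, -5.3, 404.2]
tcp_rot: [-3.14, 0.0, 1.672]
contact_force: [0.2, 0.3, 0.5]
grip_width: 60.0
finger_force: 0.0
t 1.7 pos [583.7  -5.3 404.2] rpy [-3.14   0.     1.672] d [ 2.7  0.4 94.2] turn -0.004 grip 60.0
```

View pics/s1.png

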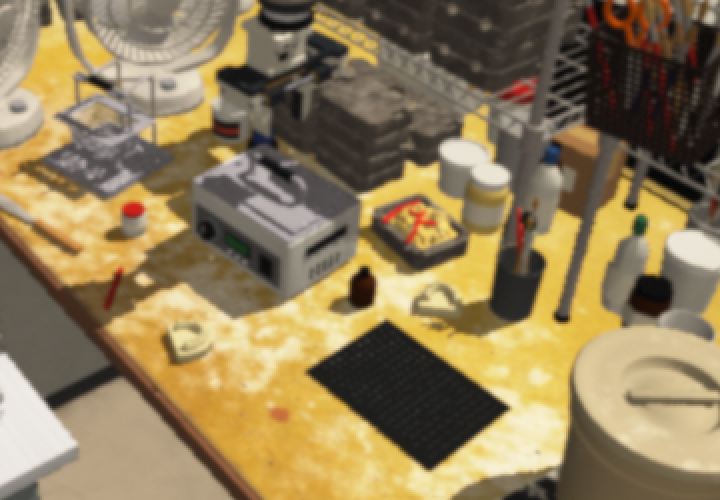

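The scene view shows the gripper hanging over the cleaner, with the handle at crop (283,160). I'll cross-check the estimated positions against this camera, then descend.

```bash
python3 - <<'E'
from h import *
c=cam("scene")
def p(X): return ((proj(c,X)-[200,100])*2).round(0).tolist()
print("grip",p([[583.7,-2.6,151]]),"bgrip",p([[499,349,157]]),"mat",p([[614,-223,5],[629,-444,5],[471,-449,5],[456,-231,5]]))
E
python3 shift.py '[[60,3,0,40,0],[60,3,0,80,0],[60,3,0,94,0],[60,3,0,94,0]]'
python3 shift.py '[[0,0,0,0,0],[0,0,0,0,0],[0,0,0,0,0],[0,0,0,0,0],[0,0,0,0,0]]'
```

```text
grip [[276.0, 170.0]] bgrip [[101.0, 85.0]] mat [[386.0, 319.0], [513.0, 409.0], [429.0, 469.0], [304.0, 369.0]]
time: 2.3
tool_pos: [583.4, -3.1, 310.7]
tcp_rot: [-3.141, -0.0, 1.671]
contact_force: [0.0, 0.5, 0.1]
grip_width: 59.8
finger_force: 0.0
time: 2.92
tool_pos: [583.6, -2.2, 310.8]
tcp_rot: [3.142, 0.0, 1.672]
contact_force: [-0.0, 0.2, -1.1]
grip_width: 14.6
finger_force: 0.0
```

```bash
python3 shift.py '[[0,0,0,0,0],[0,0,0,0,0],[0,0,0,0,0]]'
python3 shift.py '[[0,0,0,-4,0],[0,0,0,-10,0],[0,0,0,-20,0],[0,0,0,-20,0]]'
```

```text
time: 3.3
tool_pos: [583.6, -2.2, 310.7]
tcp_rot: [3.142, 0.0, 1.672]
contact_force: [0.3, 0.1, 0.0]
grip_width: 11.8
finger_force: 30.0
time: 3.8
tool_pos: [583.8, -2.3, 331.9]
tcp_rot: [3.139, 0.001, 1.672]
contact_force: [-0.4, -1.2, -2.7]
grip_width: 11.4
finger_force: 30.0
```

```bash
python3 shift.py '[[0,0,0,-40,0],[0,0,0,-40,0]]'
python3 go.py 542.6 -336.7 372 1.638
```

```text
time: 4.05
tool_pos: [584.2, -2.3, 373.6]
tcp_rot: [3.135, 0.002, 1.672]
contact_force: [0.5, -1.1, -3.1]
grip_width: 12.1
finger_force: 30.0
t 4.05 pos [584.2  -2.3 373.6] rpy [3.135e+00 2.000e-03 1.672e+00] d [-328.5  -75.1    1.6] turn 0.034 grip 12.1
```

```bash
python3 shift.py '[[0,-20,-5,0,0],[0,-60,-14,0,0.034],[0,-105,-24,0,0.034],[0,-150,-34,0,0.034],[0,-195,-45,0,0.034]]'
python3 shift.py '[[0,-45,-10,0,0],[0,-85,-19,0,0],[0,-115,-26,0,0],[0,-130,-29,0,0],[0,-130,-29,0,0]]'
python3 shift.py '[[0,0,0,0,0],[0,0,0,0,0]]'
python3 go.py 542.6 -336.7 200.7 1.638
```

```text
time: 4.68
tool_pos: [557.5, -203.2, 369.0]
tcp_rot: [-3.139, -0.001, 1.637]
contact_force: [0.2, -0.9, -3.8]
grip_width: 11.5
finger_force: 30.0
time: 5.3
tool_pos: [537.7, -333.3, 369.6]
tcp_rot: [-3.14, -0.001, 1.636]
contact_force: [-0.3, 1.4, -2.6]
grip_width: 11.7
finger_force: 30.0
time: 5.55
tool_pos: [538.6, -331.2, 370.8]
tcp_rot: [3.142, -0.0, 1.639]
contact_force: [0.9, 0.5, -3.5]
grip_width: 11.7
finger_force: 30.0
t 5.55 pos [ 538.6 -331.2  370.8] rpy [ 3.142 -0.     1.639] d [ -5.7   3.6 170.1] turn 0.001 grip 11.7
```

Lower to just above the mat.

```bash
python3 shift.py '[[0,-5,4,40,0],[0,-5,4,90,0],[0,-5,4,130,0],[0,-5,4,152,0],[0,-5,4,156,0]]'
python3 shift.py '[[0,0,0,4,0],[0,0,0,8,0],[0,0,0,10,0],[0,0,0,12,0]]'
python3 shift.py '[[0,0,0,1,0],[0,0,0,2,0],[0,0,0,2,0]]'
```

```text
time: 6.18
tool_pos: [542.5, -336.1, 213.2]
tcp_rot: [-3.139, -0.002, 1.639]
contact_force: [0.6, -0.4, -2.2]
grip_width: 11.8
finger_force: 30.0
time: 6.68
tool_pos: [542.6, -337.2, 203.1]
tcp_rot: [3.141, 0.001, 1.638]
contact_force: [0.4, 0.7, -2.4]
grip_width: 11.5
finger_force: 30.0
time: 7.05
tool_pos: [542.7, -337.2, 201.4]
tcp_rot: [3.141, 0.001, 1.638]
contact_force: [-0.6, 1.1, 3.1]
grip_width: 11.8
finger_force: 30.0
```

Run:
```python
from h import *
c=cam("scene");cv2.imwrite("pics/s2.png",cv2.resize(c["color"][200:360,300:480,::-1],None,fx=4,fy=3.75))
```

```text
(no output)
```

View pics/s2.png

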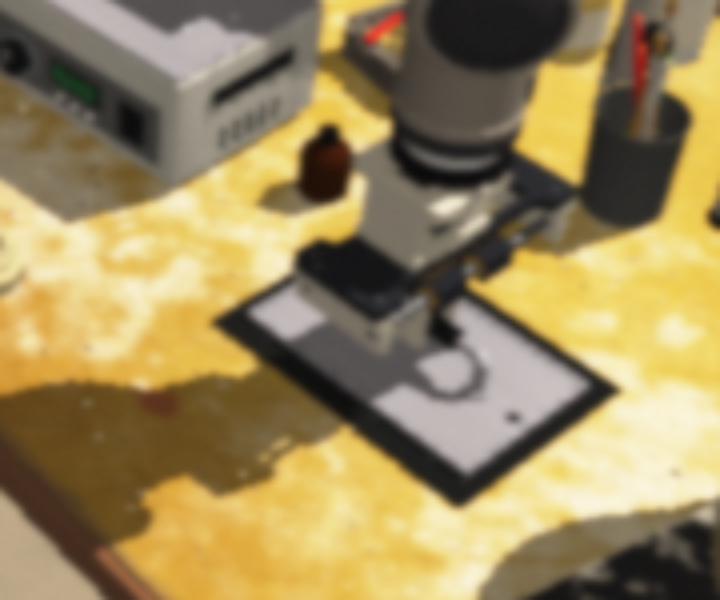

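The cover lies flat, centred on the mat, handle up. I'll release it and rise, and check fan clearance with the numbers.

```bash
python3 shift.py '[[50,0,0,0,0],[50,0,0,0,0],[50,0,0,0,0]]'
python3 shift.py '[[50,0,0,-60,0],[50,0,0,-120,0],[50,0,0,-180,0],[50,0,0,-210,0],[50,0,0,-210,0]]'
python3 go.py 499 349.5 411 1.775
python3 - <<'E'
from h import *
c=cam("top")
print(back(c,[(158,100),(160,130),(160,165),(125,230),(108,195)],250).round(0), back(c,[(158,100),(160,165),(125,230)],150).round(0))
E
```

```text
time: 7.48
tool_pos: [542.6, -337.2, 200.6]
tcp_rot: [3.142, 0.0, 1.638]
contact_force: [0.7, -0.2, 0.5]
grip_width: 37.1
finger_force: 0.0
time: 8.1
tool_pos: [542.7, -337.2, 413.7]
tcp_rot: [3.137, 0.004, 1.638]
contact_force: [0.6, -0.7, -0.6]
grip_width: 50.2
finger_force: 0.0
t 8.1 pos [ 542.7 -337.2  413.7] rpy [3.137 0.004 1.638] d [ 6.881e+02  2.400e+00 -2.000e-01] turn -0.137 grip 50.2
[[723. 387. 250.]
 [649. 378. 250.]
 [563. 374. 250.]
 [408. 448. 250.]
 [490. 493. 250.]] [[755. 426. 150.]
 [580. 412. 150.]
 [409. 493. 150.]]
```

Run:
```python
from h import *
a=cam("scene")["color"][20:220,130:350,::-1]
b=cam("top")["color"][40:240,40:240,::-1]
im=np.hstack([cv2.resize(a,(418,380),interpolation=cv2.INTER_CUBIC),cv2.resize(b,(380,380),interpolation=cv2.INTER_CUBIC)])
cv2.imwrite("pics/f1.png",im)
```

```text
(no output)
```

View pics/f1.png

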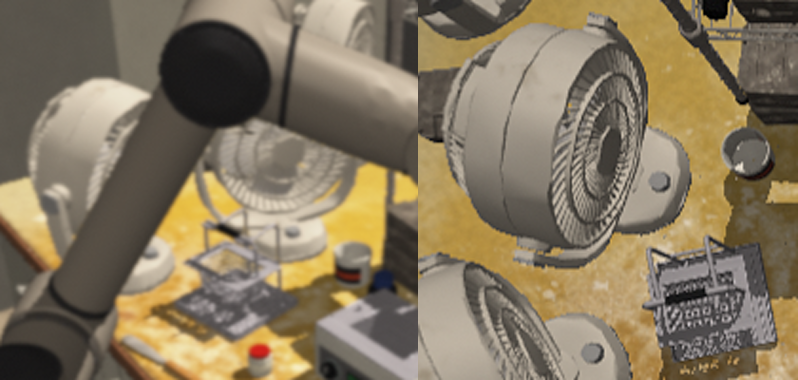

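The left panel (scene view) shows the rear fan's grill behind the drip stand. The right panel (top view) shows its bracket near (610,250), close to the stand at (700,300). I'll triangulate the fan's hub and rim for clearance.

Run:
```python
from h import *
s=cam("scene");t=cam("top")
def P(c): return c["K"]@np.c_[c["R"],c["t"]]
def tri(pl,pr):
    a=np.array([130+pl[0]/1.9,20+pl[1]/1.9]);b=np.array([40+(pr[0]-418)/1.9,40+pr[1]/1.9])
    X=cv2.triangulatePoints(P(s),P(t),a,b)[:,0];X=X[:3]/X[3];return X.round(0),np.abs(proj(s,[X])-a).max().round(1)
print("hub",tri((283,150),(607,150)),"base bolt",tri((292,229),(660,182)),"test grip",tri((228,230),(685,296)))
for z in (150,200,250,300): print(z,back(t,[(141,171),(147,157),(152,145)],z)[:,:2].round(0).tolist())
```

```text
hub (array([677., 442., 228.]), np.float64(1.0)) base bolt (array([677., 426.,  70.]), np.float64(0.1)) test grip (array([498., 351., 161.]), np.float64(0.1))
150 [[563.0, 461.0], [601.0, 447.0], [633.0, 436.0]]
200 [[556.0, 439.0], [592.0, 426.0], [622.0, 416.0]]
250 [[548.0, 418.0], [582.0, 406.0], [612.0, 396.0]]
300 [[541.0, 397.0], [573.0, 386.0], [601.0, 376.0]]
```

```bash
python3 shift.py '[[50,60,0,0,0],[50,120,0,0,-0.07],[50,180,0,0,-0.136],[50,240,0,0,-0.136],[50,300,0,0,-0.136]]'
python3 go.py 501.8 335.8 411 1.774
```

```text
time: 8.98
tool_pos: [522.0, -36.0, 409.6]
tcp_rot: [-3.14, -0.001, 1.774]
contact_force: [0.3, 0.7, 0.6]
grip_width: 50.3
finger_force: 0.0
t 8.97 pos [522.  -36.  409.6] rpy [-3.140e+00 -1.000e-03  1.774e+00] d [368.2  55.1  -1.2] turn -0.0 grip 50.3
```

```bash
python3 shift.py '[[50,60,9,0,0],[50,120,18,0,0],[50,180,27,0,0],[50,240,36,0,0],[50,290,43,0,0]]'
python3 shift.py '[[50,40,6,0,0],[50,70,10,0,0],[50,78,12,0,0],[50,78,12,0,0]]'
python3 shift.py '[[50,0,0,0,0],[50,0,0,0,0]]'
python3 go.py 501.8 335.8 316 1.774
python3 - <<'E'
from h import *
a=cam("top");cv2.imwrite("pics/t2.png",cv2.resize(a["color"][120:260,110:290,::-1],None,fx=4,fy=4,interpolation=cv2.INTER_CUBIC))
E
```

```text
time: 9.6
tool_pos: [505.6, 257.2, 409.4]
tcp_rot: [-3.14, 0.0, 1.775]
contact_force: [0.6, 0.3, -0.7]
grip_width: 50.1
finger_force: 0.0
time: 10.1
tool_pos: [502.2, 333.6, 409.7]
tcp_rot: [-3.14, 0.001, 1.774]
contact_force: [-0.2, 0.7, -0.2]
grip_width: 50.5
finger_force: 0.0
time: 10.35
tool_pos: [502.5, 332.7, 410.8]
tcp_rot: [3.141, 0.0, 1.772]
contact_force: [-0.4, 0.1, 0.5]
grip_width: 50.0
finger_force: 0.0
t 10.35 pos [502.5 332.7 410.8] rpy [3.141 0.    1.772] d [ 3.2 -0.1 94.8] turn -0.002 grip 50.0
```

View pics/t2.png

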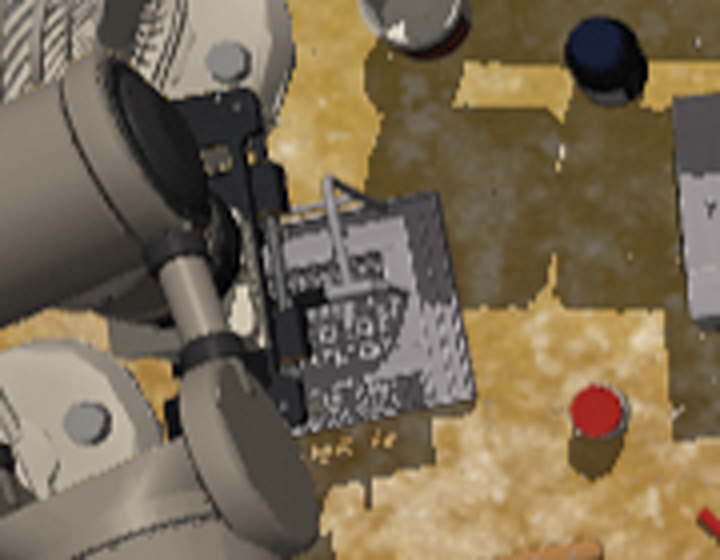

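The gripper is over the bail, with its fingers at about crop (290,330) on either side of the bar. I'll descend in two steps and watch the force.

```bash
python3 shift.py '[[50,3,0,30,0],[50,3,0,55,0],[50,3,0,70,0],[50,3,0,70,0]]'
python3 shift.py '[[50,0,0,10,0],[50,0,0,20,0],[50,0,0,25,0],[50,0,0,25,0]]'
python3 go.py 501.8 335.8 316 1.774
```

```text
time: 10.9
tool_pos: [501.6, 336.3, 339.9]
tcp_rot: [-3.14, 0.001, 1.773]
contact_force: [-0.4, 0.2, -0.2]
grip_width: 50.1
finger_force: 0.0
time: 11.4
tool_pos: [501.5, 336.6, 315.2]
tcp_rot: [-3.141, 0.0, 1.774]
contact_force: [-0.3, -0.2, 0.2]
grip_width: 50.4
finger_force: 0.0
t 11.4 pos [501.5 336.6 315.2] rpy [-3.141  0.     1.774] d [-0.9  0.1 -0.8] turn -0.0 grip 50.4
```

```bash
python3 shift.py '[[0,0,0,0,0],[0,0,0,0,0],[0,0,0,0,0],[0,0,0,0,0],[0,0,0,0,0]]'
python3 shift.py '[[0,0,0,0,0],[0,0,0,0,0]]'
python3 shift.py '[[0,0,0,-5,0],[0,0,0,-12,0],[0,0,0,-22,0],[0,0,0,-32,0],[0,0,0,-32,0]]'
```

```text
time: 12.02
tool_pos: [501.7, 336.7, 315.8]
tcp_rot: [3.141, -0.0, 1.774]
contact_force: [0.3, 0.7, -0.1]
grip_width: 11.9
finger_force: 29.9
time: 12.28
tool_pos: [501.7, 336.7, 315.8]
tcp_rot: [3.141, -0.0, 1.774]
contact_force: [1.5, 0.6, 0.3]
grip_width: 12.1
finger_force: 29.9
time: 12.9
tool_pos: [501.7, 336.8, 349.0]
tcp_rot: [3.139, -0.001, 1.774]
contact_force: [0.8, -0.4, -2.2]
grip_width: 11.7
finger_force: 29.9
```

```bash
python3 shift.py '[[0,0,-12,0,0],[0,0,-35,0,0],[0,0,-60,0,0],[0,0,-85,0,0],[0,0,-100,0,0]]'
python3 shift.py '[[0,0,-8,0,0],[0,0,-8,-20,0],[0,0,-8,-50,0],[0,0,-8,-75,0],[0,0,-8,-75,0]]'
python3 go.py 583 -2.6 420 1.675;  python3 - <<'E'
from h import *
a=cam("top");s=cam("scene")
cv2.imwrite("pics/t3.png",np.hstack([cv2.resize(a["color"][130:270,110:310,::-1],None,fx=2,fy=2),cv2.resize(s["color"][80:220,180:380,::-1],None,fx=2,fy=2)]))
E
```

```text
time: 13.52
tool_pos: [401.9, 316.1, 347.4]
tcp_rot: [-3.14, 0.0, 1.774]
contact_force: [-0.6, -1.4, -2.6]
grip_width: 11.6
finger_force: 29.9
time: 14.15
tool_pos: [396.2, 315.1, 424.2]
tcp_rot: [3.137, -0.001, 1.774]
contact_force: [-0.0, -0.1, -1.6]
grip_width: 11.7
finger_force: 29.9
t 14.15 pos [396.2 315.1 424.2] rpy [ 3.137e+00 -1.000e-03  1.774e+00] d [-348.8  118.9    4.3] turn 0.099 grip 11.7
```

View pics/t3.png

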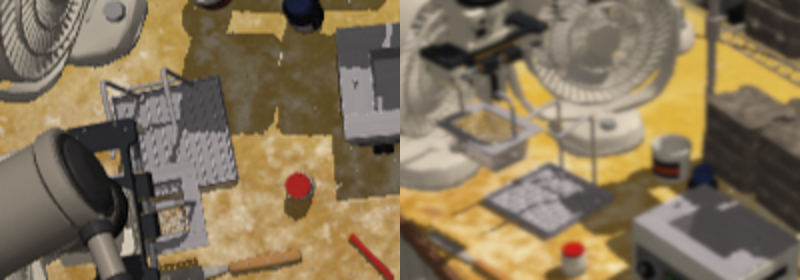

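The right panel shows the basket clear of the prongs and hanging level. Next I'll carry it over the tank.

```bash
python3 shift.py '[[0,-20,6,0,0],[0,-60,19,0,0.02],[0,-105,34,0,0.05],[0,-150,49,0,0.08],[0,-195,63,0,0.098]]'
python3 go.py 584.8 -15.7 430 1.676
```

```text
time: 14.88
tool_pos: [497.3, 135.2, 421.0]
tcp_rot: [-3.139, 0.0, 1.675]
contact_force: [-0.4, 0.5, -1.4]
grip_width: 11.7
finger_force: 29.9
t 14.88 pos [497.3 135.2 421. ] rpy [-3.139  0.     1.675] d [-159.2   71.3   -9.2] turn -0.001 grip 11.7
```

```bash
python3 shift.py '[[0,-40,18,-3,0],[0,-80,36,-3,0],[0,-120,54,-3,0],[0,-148,67,-3,0],[0,-160,71,-3,0]]'
python3 shift.py '[[0,0,0,0,0],[0,0,0,0,0],[0,0,0,0,0],[0,0,0,0,0]]'
python3 go.py 584.8 -15.7 425 1.676;  python3 - <<'E'
from h import *
a=cam("top");s=cam("scene")
cv2.imwrite("pics/t4.png",np.hstack([cv2.resize(a["color"][110:220,260:370,::-1],None,fx=3.6,fy=3.6,interpolation=cv2.INTER_CUBIC),cv2.resize(s["color"][110:240,280:390,::-1],None,fx=3.6,fy=396/130,interpolation=cv2.INTER_CUBIC)]))
E
```

```text
time: 15.5
tool_pos: [584.7, -16.6, 423.6]
tcp_rot: [-3.139, -0.001, 1.674]
contact_force: [0.6, 0.4, -2.5]
grip_width: 11.7
finger_force: 29.9
time: 16.0
tool_pos: [583.9, -14.3, 426.0]
tcp_rot: [3.141, 0.0, 1.677]
contact_force: [-0.1, -0.0, -2.1]
grip_width: 11.9
finger_force: 29.9
t 16.0 pos [583.9 -14.3 426. ] rpy [3.141 0.    1.677] d [-1.4  0.7  1. ] turn 0.001 grip 11.9
```

View pics/t4.png

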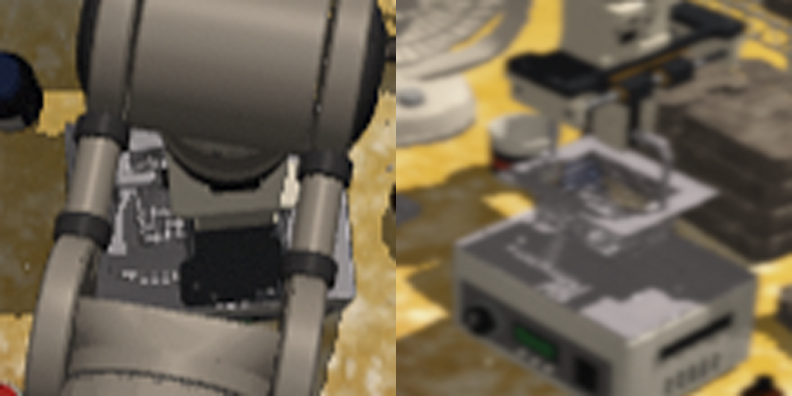

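Run:
```python
from h import *
s=cam("scene"); f=np.array([3.6,396/130])
def toc(p): return ((p-[280,110]+.5)*f-.5+[396,0]).round(0).tolist()
def frm(p): return (np.array(p)-[396,0]+.5)/f-.5+[280,110]
def box(cx,cy,yaw,lx,ly,z):
    c,n=np.cos(yaw),np.sin(yaw)
    return [[cx+c*a*lx/2-n*b*ly/2,cy+n*a*lx/2+c*b*ly/2,z] for a,b in((1,1),(1,-1),(-1,-1),(-1,1))]
print("rim BL,BR,FR,FL",toc(proj(s,box(582.5,-1.2,.106,108,142,202))))
print("deck",toc(proj(s,box(583.4,-2.6,.105,156,210,115))))
print(back(s,frm([(508,185),(720,190),(590,137),(640,240)]),202).round(1))
```

```text
rim BL,BR,FR,FL [[593.0, 135.0], [719.0, 194.0], [622.0, 238.0], [497.0, 174.0]]
deck [[584.0, 187.0], [763.0, 276.0], [628.0, 343.0], [449.0, 244.0]]
[[517.2  42.6 202. ]
 [649.1 -61.5 202. ]
 [624.4  73.5 202. ]
 [544.9 -88.1 202. ]]
```

Both rim and deck match the prediction (rim corners seen at (720,190) and (590,137), predicted (719,194) and (593,135)). Lowering.

```bash
python3 shift.py '[[0,-1,1,10,0],[0,-1,1,22,0],[0,-1,1,32,0],[0,-1,1,38,0],[0,-1,1,38,0]]'
python3 shift.py '[[0,0,0,8,0],[0,0,0,16,0],[0,0,0,24,0],[0,0,0,32,0],[0,0,0,34,0]]'
python3 go.py 584.8 -15.7 341.8 1.676
```

```text
time: 16.77
tool_pos: [585.2, -16.0, 387.1]
tcp_rot: [-3.141, -0.0, 1.676]
contact_force: [-0.3, 0.6, -1.4]
grip_width: 11.9
finger_force: 29.9
time: 17.4
tool_pos: [585.2, -16.0, 352.9]
tcp_rot: [-3.14, -0.0, 1.676]
contact_force: [0.3, -0.8, -1.9]
grip_width: 11.8
finger_force: 29.9
t 17.4 pos [585.2 -16.  352.9] rpy [-3.14  -0.     1.676] d [ 0.3 -0.3 11.1] turn -0.0 grip 11.8
```

In freely, no contact. Last millimetres slowly.

```bash
python3 shift.py '[[0,0,0,3,0],[0,0,0,5,0],[0,0,0,7,0],[0,0,0,8,0],[0,0,0,9,0]]'
python3 shift.py '[[0,0,0,0.5,0],[0,0,0,1,0],[0,0,0,1.5,0],[0,0,0,1.5,0]]'
```

```text
time: 18.02
tool_pos: [585.3, -16.0, 344.7]
tcp_rot: [3.141, 0.0, 1.676]
contact_force: [-0.5, 0.9, -1.7]
grip_width: 11.5
finger_force: 29.9
time: 18.52
tool_pos: [585.3, -16.0, 343.2]
tcp_rot: [3.142, 0.0, 1.676]
contact_force: [0.1, 0.2, -1.9]
grip_width: 11.7
finger_force: 29.9
```

```bash
python3 shift.py '[[0,0,0,0.5,0],[0,0,0,1,0],[0,0,0,1,0]]'
python3 shift.py '[[0,0,0,0.5,0],[0,0,0,1,0],[0,0,0,1,0]]'
```

```text
time: 18.9
tool_pos: [585.3, -16.0, 342.3]
tcp_rot: [3.141, 0.0, 1.676]
contact_force: [0.6, -0.2, -1.6]
grip_width: 11.8
finger_force: 29.9
time: 19.27
tool_pos: [585.3, -16.0, 342.0]
tcp_rot: [3.141, 0.001, 1.676]
contact_force: [-2.4, -0.3, 5.1]
grip_width: 11.9
finger_force: 29.9
```

```bash
python3 shift.py '[[50,0,0,0,0],[50,0,0,0,0],[50,0,0,0,0],[50,0,0,0,0]]'
python3 shift.py '[[50,0,0,-20,0],[50,0,0,-60,0],[50,0,0,-110,0],[50,0,0,-150,0]]'
python3 shift.py '[[50,-60,-40,0,0],[50,-120,-60,0,0],[50,-180,-60,0,0],[50,-240,-60,0,0],[50,-240,-60,0,0]]'
python3 - <<'E'
from h import *
a=cam("top");s=cam("scene")
cv2.imwrite("pics/t5.png",np.hstack([cv2.resize(a["color"][115:225,260:370,::-1],None,fx=3.6,fy=3.6,interpolation=cv2.INTER_CUBIC),cv2.resize(s["color"][110:240,280:390,::-1],None,fx=3.6,fy=396/130,interpolation=cv2.INTER_CUBIC)]))
E
```

```text
time: 19.77
tool_pos: [585.3, -16.0, 341.0]
tcp_rot: [-3.141, -0.0, 1.676]
contact_force: [-0.5, -0.6, 0.2]
grip_width: 46.8
finger_force: 0.0
time: 20.27
tool_pos: [585.1, -15.9, 493.3]
tcp_rot: [3.14, 0.0, 1.676]
contact_force: [0.3, 0.1, 0.4]
grip_width: 49.9
finger_force: 0.0
time: 20.9
tool_pos: [550.3, -265.0, 490.0]
tcp_rot: [-3.14, 0.0, 1.671]
contact_force: [-0.6, 1.2, -0.4]
grip_width: 50.1
finger_force: 0.0
```

View pics/t5.png

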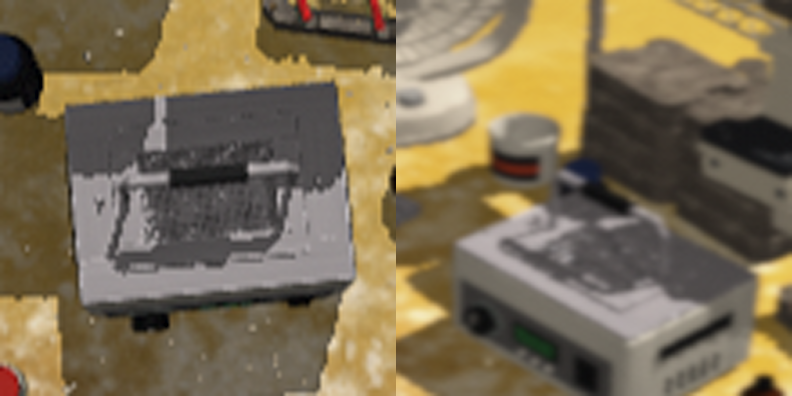

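The basket sits centred in the tank, with its rim flat on the deck and its bail level at crop (210,175). I'll let the arm settle and hand in.

```bash
python3 shift.py '[[50,0,0,0,0],[50,0,0,0,0],[50,0,0,0,0],[50,0,0,0,0]]'; python3 -c "
from plant import bot, imaging, telemetry, close_job
print(close_job())"
```

```text
time: 21.5
tool_pos: [550.8, -260.4, 491.4]
tcp_rot: [3.141, 0.0, 1.677]
contact_force: [0.7, 0.9, -0.7]
grip_width: 50.0
finger_force: 0.0
the job is handed in; nothing more can be done
None
```

I handed the job in at about 21.5 s: the cover lies flat, handle up, on the drain mat, the basket sits in the tank with its rim on the deck, and the arm moved none of the bottles or casts; the hand-in gave no verdict.

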